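# Lock the press spindle with its slotted disc and bar

## Task

Lock the spindle: push the black finger post round until the slot in the aluminium locking disc lines up with the steel bar, then push the bar by its red head through the slot until the head is fully home against the grey guide, and leave it there. Only push: the bar is not to be lifted, and the loose things lying about are to stay where they are.

Things in the scene. Friction and masses are not known exactly. Their poses are not given: they have to be found in the camera images.
- lock: spindle lock bolted to the table: green bed 345 x 110 mm (x -265 to 80 mm), top at z = 12 mm, carrying guide, disc, keeper and bar, all centred on y = 0. Origin on the table under the disc's axis; x: the way the bar is pushed, through guide, disc, then keeper; z up. Keeper: two grey walls, x 44 to 62 mm, 17 mm apart, tops at z = 32 mm
- guide (a point): middle of the rear end of the guide, 10 mm above the bed, at x = -100, y = 0 in the lock's frame. The guide is two grey walls running from here 55 mm along the lock's x, 15 mm apart, 39 mm over both, tops 20 mm above the bed. The bar's head stops against this end
- disc (a joint): angle of the locking disc, rad, counter-clockwise from above; 0 = slot in line with the bar. Range -1.5 to 1.5, starts at 0.45 to 1.15. Light friction (about 2 N at the post), stays where left, no stop or click at 0. Aluminium, 76 mm across, top 34 mm above the table; slot 18 mm wide right across its centre, open above, a red line along each edge
- post (a point): middle of the black upright finger post on the disc, 16 mm across, from 34 to 70 mm above the table (this point: 52 mm). 25 mm from the disc's axis, square to the slot: at joint value 0 it is straight to the lock's +y side of the axis; to bring a positive value back to 0 it moves towards the lock's +x
- bar_tail (a point): centre of the rear face of the bar's red head, the face to push, 15 mm above the bed; x along the bar to its nose. Head 14 mm thick, 40 wide, 30 high. At x = -114 mm in the lock's frame when home (head's front face on the guide's rear end); starts 97 to 111 mm short of that
- bar_nose (a point): tip of the bar's round nose, 172 mm ahead of bar_tail, 7 mm above the bed; at x = 58 mm in the lock's frame, inside the keeper, when the bar is home
- green_case: closed green plastic parts case, 80 x 120 x 44 mm high, loose on the table; origin under its centre
- red_case: closed red plastic parts case, 80 x 120 x 44 mm high, loose on the table; origin under its centre
- jar: small copper-coloured jar with a white cap, 48 mm across, 60 mm high, loose beside the lock; origin under its centre
- collar_a: brass collar, 28 mm across, 22 mm high, loose beside the lock; origin under its centre
- collar_b: brass collar, 28 mm across, 22 mm high, loose beside the lock; origin under its centre
- screwdriver: screwdriver with a yellow handle, lying loose on the table
- bar: the loose steel bar with its red head, 0.28 to 0.56 kg, sliding on the bed between the guide's walls; bar 12 mm wide, 14 mm high, round nose; origin at the underside of the head's front face, x along the bar to its nose, z up
Mind the look-alikes: they are no part of the job. Several things have the shape of the bar; the one meant has the colours described above.

How it is judged:
By the outcome, as a careful person would: the job done as asked, in the order asked, and still so for the second after the job is handed in, with the robot touching nothing.
It also fails if it takes over 54 s, if anything falls off the work surface, if the arm or the gripper's body presses on something with over 40 N, if the wrist force passes 120 N, or if a joint passes its speed limit or range.

## Robot

A 6-joint arm with a two-finger parallel gripper is mounted at the origin on the work surface. World frame = base frame: x ahead of the robot, y to its left, z up, the work surface at z = 0. Lengths are in m, angles in degrees, forces in N, time in s.
With the tool pointing down it reaches from about 0.3 to 0.75 m from the base axis. Payload 8.5 kg.
Tool frame: the origin (TCP) lies on the centre line of the jaws, within the pads' length; the fingertips stand 19 mm ahead of it and the grasp point (between the pads) is the TCP (env.tcp_to_tips is the z of the fingertips in the tool frame, in m); z points along the fingers, y is the line along which they close (so a half turn about z gives the same grasp; the last joint's range is limited). The gripper opens to 85 mm and grips with 20 to 120 N. Pads are 22 mm wide; open, the fingers measure 114 mm over their backs; the gripper's body (76 mm by 85 mm) begins 54 mm behind the grasp point. The pads swing forward as they close: fully open they stand 13 mm farther back than shut.
Start: joints at [-80.862, 21.807, 74.336, -0, 83.858, -12.336], TCP at [0.201, -0.512, 0.25] pointing down, gripper open.
Joint ranges: [-178.18, 178.18], [-50.72, 133.34], [12.68, 142.11], [-81.47, 261.47], [9.98, 163.14], [-165.26, 165.26]. Speed limits (degrees/s): [136.94, 136.94, 180, 180, 180, 180].

## Interface

Orientations are given as a 3x3 rotation matrix whose columns are the frame's x, y, z axes.
In Python, from rig import env gives the robot as it stands.
- The arm moves only by the tool servo_tool, never from a script. Its argument "steps" is a list of rows, each an object of numbers: "tx", "ty", "tz": the shift along the world's x, y, z in cm; "yaw": the turn about the world's z in degrees; "claw": the finger opening in cm, from 0 to 8.54. In form: [{"tx": .., "ty": .., "tz": .., "yaw": .., "claw": ..}, ...]. A call has 1 to 20 rows; each row shifts and turns the commanded pose from where the row before left it; what a row does not reach is not made up. A row lasts 1/10 s, in which the tool goes at most 50 mm and 8.59 degrees, less where a joint would pass 70% of its speed; a pose out of reach is approached as far as the arm can. A call with a gripper value outside its range is refused whole. The fingers move at their own pace and stop on an object; "newtons" is the grip in N (left out, the last holds). Time passes only in rows, so rows that do not move let the fingers close. It gives the time, the measured TCP pose, the force, the opening and the grip force at its end, in the units of the state.
- env.observe(): the state, without advancing time (a new reading comes with each control period).
- env.get_image(name): name is "scene" or "side" or "wrist"; returns (picture, depth): 400x640x3 uint8, red, green, blue; 400x640 float32, m along the optical axis (not along the pixel's ray), 0 where there is no reading.
- env.camera_model(name): a dict with "fovy" (degrees; the focal length in pixels is half the picture's height over the tangent of half this angle, whatever the lens; pixels are square), "cx", "cy" (the principal point, pixels), "dist_coeffs" ([k1, k2, p1, p2, k3] as OpenCV has them; the pictures are not rectified), "T" (4x4, takes a point from camera to world coordinates). Camera axes: x right, y down, z forward; pixel columns grow to the right and rows downward; lengths in m; the calibration is good to about 2 mm. A picture is of the moment at which its call begins: read the wrist's pose just before it. camera_model takes no time and is no camera call; for the wrist camera it gives the pose at the moment of the call.
- env.close_job(): hands the job in; it is judged then, once.
The state is a dict: "time_s": time; "q": joint angles; "qvel": joint speeds; "joint_efforts": joint torques, N m; "position": TCP position; "tool_rot": TCP orientation; "ft_force": force on the tool from outside, world axes, zero at the start; "wrist_torque": the same for the moment, N m; "grip_width": finger opening in m; "gripper_force": force on a finger pad.
Only numpy, scipy, OpenCV 4.12 (cv2) and the standard library are available. Lean on these libraries where they do the work, as an engineer would, in place of code of your own. Each camera call takes 0.05 s, during which the arm holds its last target. There are 200 camera calls.

## Working session

There is one attempt and no reset: what is moved stays moved. The work goes in short steps, Python scripts to look and compute and a tool call to move; the robot and the scene stay as the last step left them, time stands still between calls to the robot, and variables do not carry over. Pictures are saved under pics/ and viewed, at most 10 in all, crops included, and the job is handed in when it is done.

Besides the shell and the picture viewer there is one more tool, called after "Call:" as name([rows], argument=value, ...), one row to a line, values as JSON. servo_tool: Moves the arm, as the interface text tells. Its arguments: {"type":"object","properties":{"steps":{"type":"array"},"newtons":{"type":"number"}},"required":["steps"]}

```bash
mkdir -p pics; ls
python3 - <<'E'
from rig import env
import cv2,numpy as np
for n in ["scene","side"]:
    im,d=env.get_image(n); cv2.imwrite(f"pics/{n}0.png",im[:,:,::-1]); np.savez(f"pics/{n}0.npz",im=im,d=d)
    m=env.camera_model(n); print(n,m["fovy"],m["cx"],m["cy"],m["dist_coeffs"]); print(np.round(m["T"],3))
E
```

```text
pics
scene 44.552446172516404 312.1619253249856 199.6063302337796 [-0.02137364  0.          0.          0.          0.        ]
[[-0.079  0.743 -0.665  1.278]
 [ 0.997  0.051 -0.062  0.079]
 [-0.012 -0.668 -0.744  0.959]
 [ 0.     0.     0.     1.   ]]
side 55.846899052102074 315.4024729087322 198.63938038279576 [-0.0628302  0.         0.         0.         0.       ]
[[ 0.997 -0.056  0.055  0.457]
 [-0.075 -0.473  0.878 -0.778]
 [-0.023 -0.879 -0.475  0.505]
 [ 0.     0.     0.     1.   ]]
```

View pics/scene0.png

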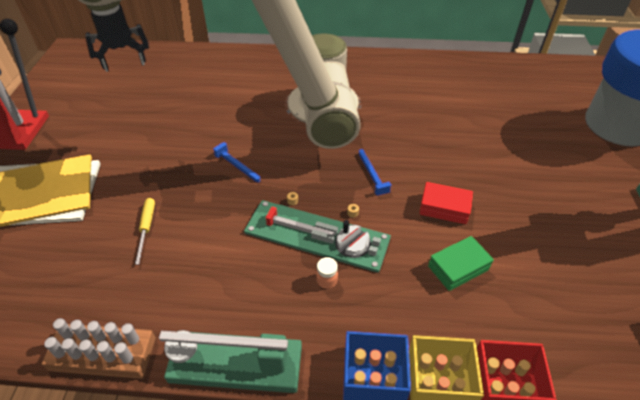

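View pics/side0.png

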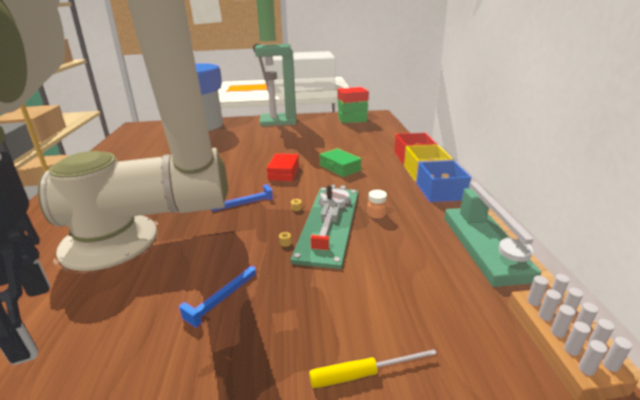

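The scene view shows the lock with its red head at (271,215), disc at (352,240) and black post at (346,228). The bar points along about world +y. The side view shows the head at (320,241), the post at (330,192), collars on the robot's side and the jar on the far side.

```bash
cat > h.py <<'E'
import cv2,numpy as np
def K(m,H=400):
    f=H/2/np.tan(np.radians(m["fovy"]/2)); return np.array([[f,0,m["cx"]],[0,f,m["cy"]],[0,0,1]])
def plane(m,px,z):
    px=np.array(px,float).reshape(-1,1,2)
    u=cv2.undistortPoints(px,K(m),np.array(m["dist_coeffs"])).reshape(-1,2)
    T=np.array(m["T"]); r=np.c_[u,np.ones(len(u))]@T[:3,:3].T
    return T[:3,3]+r*((z-T[2,3])/r[:,2])[:,None]
def mask(im,lo,hi):
    h=cv2.cvtColor(im,cv2.COLOR_RGB2HSV)
    if lo[0]>hi[0]: return cv2.inRange(h,(0,)+lo[1:],hi)|cv2.inRange(h,lo,(180,)+hi[1:])
    return cv2.inRange(h,lo,hi)
def blob(mk,roi):
    x0,y0,x1,y1=roi; z=np.zeros_like(mk); z[y0:y1,x0:x1]=mk[y0:y1,x0:x1]
    n,l,s,c=cv2.connectedComponentsWithStats(z)
    k=1+np.argmax(s[1:,4]); return l==k,c[k],s[k]
E
python3 - <<'E'
from rig import env
from h import *
for n,roi in [("scene",(230,185,405,285)),("side",(285,175,372,275))]:
    im=np.load(f"pics/{n}0.npz")["im"]; m=env.camera_model(n)
    g=mask(im,(60,60,30),(95,255,200)); g=cv2.morphologyEx(g,cv2.MORPH_CLOSE,np.ones((3,3)))
    b,c,s=blob(g,roi); ys,xs=np.nonzero(b)
    P=plane(m,np.c_[xs,ys],.012)[:,:2].astype(np.float32)
    r=cv2.minAreaRect(P*1000); print(n,"bed",np.round(r[0]),np.round(r[1]),r[2],np.round(cv2.boxPoints(r)).tolist())
    r_,c,s=blob(mask(im,(172,150,90),(8,255,255)),roi); print("head px",c,s, plane(m,[c],.034).round(4))
    k,c,s=blob(mask(im,(0,0,0),(180,255,60)),roi); print("post px",c,s,plane(m,[c],.052).round(4))
    x0,y0,x1,y1=roi; cv2.imwrite(f"pics/{n}c.png",cv2.resize(im[y0:y1,x0:x1,::-1],None,fx=4 if n=="scene" else 5,fy=4 if n=="scene" else 5,interpolation=cv2.INTER_CUBIC))
E
```

```text
scene bed [542.  19.] [345. 115.] 74.20870208740234 [[440.0, -131.0], [551.0, -163.0], [645.0, 169.0], [534.0, 200.0]]
head px [270.66086957 215.51304348] [266 207  11  18 115] [[ 0.5115 -0.0961  0.034 ]]
post px [286.93859649 245.77192982] [245 233  79  24 114] [[ 0.6141 -0.0429  0.052 ]]
side bed [538.  11.] [344. 109.] 74.12934112548828 [[438.0, -140.0], [543.0, -170.0], [637.0, 161.0], [532.0, 191.0]]
head px [319.26976744 241.79069767] [311 235  18  15 215] [[ 0.5051 -0.1041  0.034 ]]Traceback (most recent call last):
  File "<stdin>", line 10, in <module>
  File "h.py", line 16, in blob
    k=1+np.argmax(s[1:,4]); return l==k,c[k],s[k]
        ~~~~~~~~~^^^^^^^^^
    return _wrapfunc(a, 'argmax', axis=axis, out=out, **kwds)
    return bound(*args, **kwds)
ValueError: attempt to get argmax of an empty sequence
```

View pics/scenec.png

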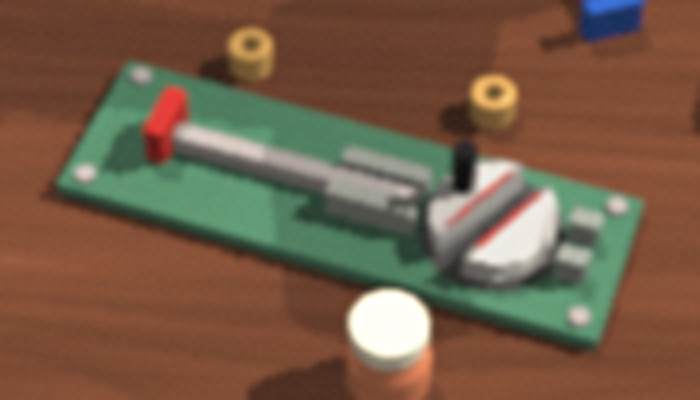

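Crop confirms: head at scene px (271,215), slot turned CCW, post at px (346,226). The bed fits at 345x110 mm, heading 74°, which puts the disc axis at about (0.564, 0.102) m.

Run:
```python
from rig import env
from h import *
s=env.observe(); R=np.array(s["tool_rot"]); print(s["time_s"],s["position"],R.round(3).tolist(),s["ft_force"])
m=env.camera_model("wrist"); T=np.array(m["T"]); print(m["fovy"],(R.T@(T[:3,3]-s["position"])).round(3),(R.T@T[:3,:3]).round(2).tolist())
a=np.radians(74.15);ex=np.array([np.cos(a),np.sin(a)]);ey=np.array([-ex[1],ex[0]])
o=np.array([.539,.013])+.0925*ex; print("o",o)
for p in [(-.045,.015),(-.24,0),(-.06,.02)]: print(p,(o+p[0]*ex+p[1]*ey).round(4))
```

```text
0.1 [ 0.20130791 -0.51157474  0.24978042] [[0.931, 0.366, -0.0], [0.366, -0.931, 0.001], [0.0, -0.001, -1.0]] [-0.3955359  -0.15934387  0.24761455]
71.62502812164963 [ 0.074  0.001 -0.124] [[-0.0, -0.96, -0.29], [1.0, -0.0, -0.0], [0.0, -0.29, 0.96]]
o [0.56426358 0.10198315]
(-0.045, 0.015) [0.5375 0.0628]
(-0.24, 0) [ 0.4987 -0.1289]
(-0.06, 0.02) [0.5286 0.0497]
```

Call:
servo_tool([
  {"tx":1.82,"ty":3.12,"tz":-0.3,"yaw":2.925,"claw":0},
  {"tx":1.82,"ty":3.12,"tz":-0.3,"yaw":2.925,"claw":0},
  {"tx":1.82,"ty":3.12,"tz":-0.3,"yaw":2.925,"claw":0},
  {"tx":1.82,"ty":3.12,"tz":-0.3,"yaw":2.925,"claw":0},
  {"tx":1.82,"ty":3.12,"tz":-0.3,"yaw":2.925,"claw":0},
  {"tx":1.82,"ty":3.12,"tz":-0.3,"yaw":2.925,"claw":0},
  {"tx":1.82,"ty":3.12,"tz":-0.3,"yaw":2.925,"claw":0},
  {"tx":1.82,"ty":3.12,"tz":-0.3,"yaw":2.925,"claw":0},
  {"tx":1.82,"ty":3.12,"tz":-0.3,"yaw":2.925,"claw":0},
  {"tx":1.82,"ty":3.12,"tz":-0.3,"yaw":2.925,"claw":0},
  {"tx":1.82,"ty":3.12,"tz":-0.3,"yaw":2.925,"claw":0},
  {"tx":1.82,"ty":3.12,"tz":-0.3,"yaw":2.925,"claw":0},
  {"tx":1.82,"ty":3.12,"tz":-0.3,"yaw":2.925,"claw":0},
  {"tx":1.82,"ty":3.12,"tz":-0.3,"yaw":2.925,"claw":0},
  {"tx":1.82,"ty":3.12,"tz":-0.3,"yaw":2.925,"claw":0},
  {"tx":1.82,"ty":3.12,"tz":-0.3,"yaw":2.925,"claw":0},
  {"tx":1.82,"ty":3.12,"tz":-0.3,"yaw":2.925,"claw":0},
  {"tx":1.82,"ty":3.12,"tz":-0.3,"yaw":2.925,"claw":0},
])

```text
time_s: 1.9
position: [0.5294, 0.0513, 0.1959]
tool_rot: [[0.271, 0.962, -0.001], [0.962, -0.271, 0.0], [-0.0, -0.001, -1.0]]
ft_force: [-0.5, -0.6, 1.0]
grip_width: -0.0003
gripper_force: 0.0
```

Call:
servo_tool([
  {"tx":0,"ty":0,"tz":0},
  {"tx":0,"ty":0,"tz":0},
  {"tx":0,"ty":0,"tz":0},
])

```text
invalid input at $.steps[0]: expected keys tx, ty, tz, yaw, claw
```

Run:
```python
from rig import env
from h import *
s=env.observe(); print(s["time_s"],s["position"],np.degrees(np.arctan2(s["tool_rot"][1][0],s["tool_rot"][0][0])),s["grip_width"])
m=env.camera_model("wrist"); im,d=env.get_image("wrist"); np.savez("pics/w1.npz",im=im,d=d,T=m["T"]); cv2.imwrite("pics/w1.png",im[:,:,::-1])
```

```text
1.9 [0.52938876 0.05129424 0.19591548] 74.25298326340337 -0.0003263130008506925
```

View pics/w1.png

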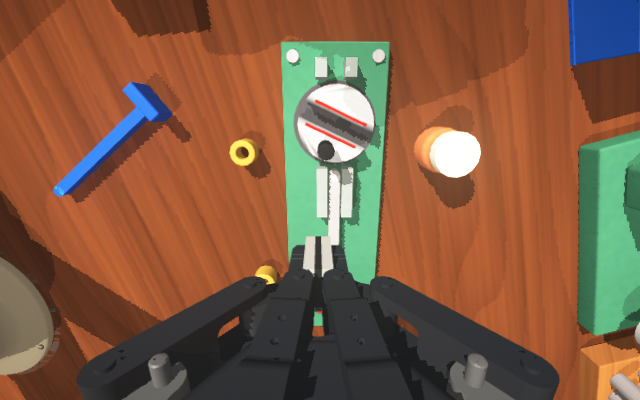

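Wrist view: up is lock +x and left is lock +y. The disc is at about (335,122), the post top at (326,150), and the red slot lines are tilted (disc ≈ 1.1 rad). The guide walls are at (322,192) and (347,192), and the bar lies between them.

```bash
cat > w.py <<'E'
from h import *
def analyse(im,m,z=np.load("pics/w1.npz"),roi=(290,80,385,170)):
    r=mask(im,(172,140,90),(8,255,255)); x0,y0,x1,y1=roi
    rr=np.zeros_like(r); rr[y0:y1,x0:x1]=r[y0:y1,x0:x1]
    n,l,s,c=cv2.connectedComponentsWithStats(rr)
    ks=[k for k in 1+np.argsort(-s[1:,4])[:2]]; L=[]
    for k in ks:
        ys,xs=np.nonzero(l==k); P=plane(m,np.c_[xs,ys],.034)[:,:2]
        v=cv2.fitLine((P*1000).astype(np.float32),cv2.DIST_L2,0,.01,.01).ravel()
        a=np.degrees(np.arctan2(v[1],v[0]))%180; L.append((a,P.mean(0))); print("line",s[k,4],round(a,2),(P.mean(0)*1000).round(1),"len",(np.ptp(P@v[:2])*1000).round(1))
    print("mid",((L[0][1]+L[1][1])*500).round(1),"angle",round((L[0][0]+L[1][0])/2,2))
    k,c,s=blob(mask(im,(0,0,0),(180,255,45)),roi); ys,xs=np.nonzero(k)
    (cx,cy),rad=cv2.minEnclosingCircle(np.c_[xs,ys].astype(np.float32)); print("post",s,cx,cy,rad,(plane(m,[(cx,cy)],.07)[0]*1000).round(1))
E
python3 - <<'E'
from rig import env
from w import *
z=np.load("pics/w1.npz"); im=z["im"]; m=env.camera_model("wrist"); m["T"]=z["T"]
analyse(im,m)
g=mask(im,(60,60,30),(95,255,220))
L=[];Rr=[]
for y in list(range(70,225,5)):
    xs=np.nonzero(g[y,260:400])[0]+260; L.append((xs[0],y));Rr.append((xs[-1],y))
for E_ in (L,Rr):
    P=plane(m,E_,.012)[:,:2]*1000; v=cv2.fitLine(P.astype(np.float32),cv2.DIST_HUBER,0,.01,.01).ravel(); print("edge",np.degrees(np.arctan2(v[1],v[0])),v[2:])
top=plane(m,[(335,y) for y in [np.nonzero(g[:,335])[0][0]]],.012)*1000; print("front edge",top)
# disc circle: bright low-saturation
w=mask(im,(0,0,120),(180,60,255)); w=w|mask(im,(172,140,90),(8,255,255)); k,c,s=blob(w,(285,70,390,175))
w=cv2.morphologyEx(w,cv2.MORPH_CLOSE,np.ones((9,9))); k,c,s=blob(w,(290,81,385,165)); ys,xs=np.nonzero(k); P=(plane(m,np.c_[xs,ys],.034)[:,:2]*1000).astype(np.float32)
print("disc",s,cv2.minEnclosingCircle(P))
E
```

```text
line 142 139.55 [571.  117.8] len 55.3
line 124 139.41 [555.7  99.4] len 54.2
mid [563.3 108.6] angle 139.48Traceback (most recent call last):
  File "<stdin>", line 4, in <module>
  File "w.py", line 12, in analyse
    k,c,s=blob(mask(im,(0,0,0),(180,255,45)),roi); ys,xs=np.nonzero(k)
          ~~~~^^^^^^^^^^^^^^^^^^^^^^^^^^^^^^^^^^^
  File "h.py", line 16, in blob
    k=1+np.argmax(s[1:,4]); return l==k,c[k],s[k]
        ~~~~~~~~~^^^^^^^^^
    return _wrapfunc(a, 'argmax', axis=axis, out=out, **kwds)
    return bound(*args, **kwds)
ValueError: attempt to get argmax of an empty sequence
```

```bash
sed -i 's/(180,255,45)/(180,255,70)/' w.py
python3 - <<'E'
from rig import env
from w import *
z=np.load("pics/w1.npz"); im=z["im"]; m=env.camera_model("wrist"); m["T"]=z["T"]
print(im[143:160:3,314:338:4].mean(2).round().tolist())
try: analyse(im,m,roi=(312,138,342,164))
except Exception as e: print(e)
analyse(im,m)
g=mask(im,(60,60,30),(95,255,220))
for a in (0,-1):
    E_=[((np.nonzero(g[y,260:400])[0]+260)[a],y) for y in range(70,225,5)]
    P=plane(m,E_,.012)[:,:2]*1000; v=cv2.fitLine(P.astype(np.float32),cv2.DIST_HUBER,0,.01,.01).ravel(); print("edge",np.degrees(np.arctan2(v[1],v[0])),v[2:])
print("front edge",plane(m,[(335,np.nonzero(g[:,335])[0][0])],.012)*1000)
E
```

```text
[[254.0, 241.0, 57.0, 60.0, 50.0, 244.0], [253.0, 118.0, 72.0, 71.0, 67.0, 241.0], [220.0, 80.0, 69.0, 68.0, 66.0, 187.0], [226.0, 67.0, 68.0, 66.0, 65.0, 128.0], [230.0, 116.0, 68.0, 65.0, 63.0, 184.0], [126.0, 123.0, 65.0, 65.0, 56.0, 193.0]]
line 17 144.38 [562.1  93.5] len 8.7
list index out of range
line 142 139.55 [571.  117.8] len 55.3
line 124 139.41 [555.7  99.4] len 54.2
mid [563.3 108.6] angle 139.48
post [319 141  15  19 133] 325.6206970214844 149.86207580566406 9.241535186767578 [547.7  90.9  70. ]
edge 74.27729 [504.84937  98.9439 ]
edge 74.33223 [610.41833  75.94796]
front edge [[584.58387872 184.44828256  12.        ]]
```

Call:
servo_tool([
  {"tx":0.27,"ty":-0.08,"tz":-2.6,"yaw":0,"claw":0},
  {"tx":0.26,"ty":-0.07,"tz":-2.6,"yaw":0,"claw":0},
  {"tx":0,"ty":0,"tz":-2.6,"yaw":0,"claw":0},
  {"tx":0,"ty":0,"tz":-2.6,"yaw":0,"claw":0},
  {"tx":0,"ty":0,"tz":-1.9,"yaw":0,"claw":0},
  {"tx":0,"ty":0,"tz":-1.0,"yaw":0,"claw":0},
  {"tx":0,"ty":0,"tz":0,"yaw":0,"claw":0},
  {"tx":0,"ty":0,"tz":0,"yaw":0,"claw":0},
  {"tx":0,"ty":0,"tz":0,"yaw":0,"claw":0},
])

```text
time_s: 2.85
position: [0.5348, 0.0482, 0.0643]
tool_rot: [[0.274, 0.962, 0.002], [0.962, -0.274, -0.0], [0.0, 0.002, -1.0]]
ft_force: [0.5, 0.3, -0.3]
grip_width: 0.0
gripper_force: 0.0
```

```bash
cat > lk.py <<'E'
from rig import env
from w import *
A=np.radians(74.3); EX=np.array([np.cos(A),np.sin(A)]); EY=np.array([-EX[1],EX[0]]); O=np.array([563.3,107.1])
def lk(p): p=np.array(p)[:2]-O; return np.round([p@EX,p@EY],1)
def snap(name):
    s=env.observe(); m=env.camera_model("wrist"); im,d=env.get_image("wrist"); cv2.imwrite(f"pics/{name}.png",im[:,:,::-1]); np.savez(f"pics/{name}.npz",im=im,d=d,T=m["T"])
    print(s["time_s"],"tcp",lk(s["position"]*1000),np.round(s["position"][2],4)); return im,d,m
E
python3 -c "
from lk import *
snap('w2')"
```

```text
2.85 tcp [-64.4  11.5] 0.0643
```

View pics/w2.png

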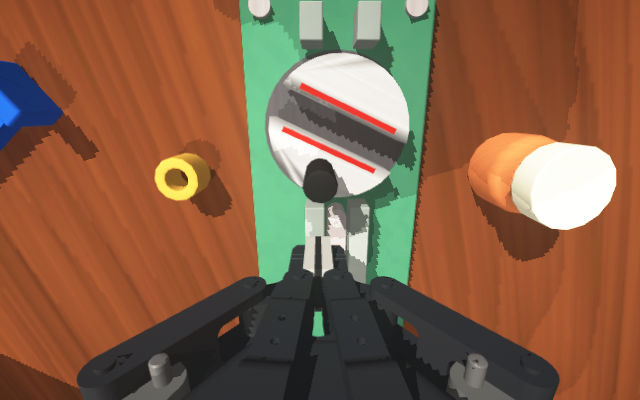

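From near, the post top is at about (320,187) and the closed fingertips at (319,237), straight behind it. The slot lines are clear.

Run:
```python
from lk import *
z=np.load("pics/w2.npz"); im=z["im"]; m=env.camera_model("wrist"); m["T"]=z["T"]
r=(262,45,415,215); analyse(im,m,roi=r)
w=mask(im,(0,0,110),(180,70,255))|mask(im,(172,140,90),(8,255,255)); w[200:]=0;w[:50]=0
w=cv2.morphologyEx(w,cv2.MORPH_CLOSE,np.ones((5,5))); k,c,s=blob(w,r)
ct=max(cv2.findContours(k.astype(np.uint8),0,1)[0],key=cv2.contourArea)[:,0]
P=(plane(m,cv2.convexHull(ct)[:,0],.034)[:,:2]*1000).astype(np.float32); c,R=cv2.minEnclosingCircle(P); print("disc",lk(c),R)
print("tip",lk(plane(m,[(319,237)],.045)[0]*1000))
```

```text
line 591 139.47 [570.9 117.8] len 55.8
line 493 139.38 [555.7  99.2] len 55.7
mid [563.3 108.5] angle 139.43
post [ 335  114   69   48 1285] 368.0 137.0 36.40065002441406 [572.5 104.6  70. ]
disc [1.7 1.1] 39.383182525634766
tip [-57.1  10.9]
```

Call:
servo_tool([
  {"tx":0.16,"ty":0.58,"tz":0,"yaw":0,"claw":0},
  {"tx":0.16,"ty":0.58,"tz":0,"yaw":0,"claw":0},
  {"tx":0.16,"ty":0.58,"tz":0,"yaw":0,"claw":0},
  {"tx":0.16,"ty":0.58,"tz":0,"yaw":0,"claw":0},
  {"tx":-0.06,"ty":0.3,"tz":0,"yaw":0,"claw":0},
  {"tx":-0.06,"ty":0.3,"tz":0,"yaw":0,"claw":0},
  {"tx":-0.06,"ty":0.3,"tz":0,"yaw":0,"claw":0},
  {"tx":-0.06,"ty":0.3,"tz":0,"yaw":0,"claw":0},
  {"tx":-0.06,"ty":0.3,"tz":0,"yaw":0,"claw":0},
  {"tx":-0.06,"ty":0.3,"tz":0,"yaw":0,"claw":0},
  {"tx":0,"ty":0,"tz":0,"yaw":0,"claw":0},
  {"tx":0,"ty":0,"tz":0,"yaw":0,"claw":0},
])

```text
time_s: 4.1
position: [0.5362, 0.0895, 0.0629]
tool_rot: [[0.273, 0.962, -0.002], [0.962, -0.273, -0.001], [-0.001, -0.002, -1.0]]
ft_force: [-2.9, -2.5, -0.2]
grip_width: -0.0002
gripper_force: 1.9
```

Run:
```python
from lk import *
im,d,m=snap('w3'); print(env.observe()["ft_force"])
analyse(im,m,roi=(225,60,425,245))
```

```text
4.1 tcp [-24.3  21.4] 0.0629
[-3.37932908 -3.12893748 -0.20418922]
line 461 91.78 [575.5 109.8] len 55.9
line 437 91.73 [551.5 110.3] len 53.1
mid [563.5 110.1] angle 91.76
post [ 297  203   32   42 1137] 312.5 225.9146270751953 23.18049430847168 [540.6 114.3  70. ]
```

View pics/w3.png

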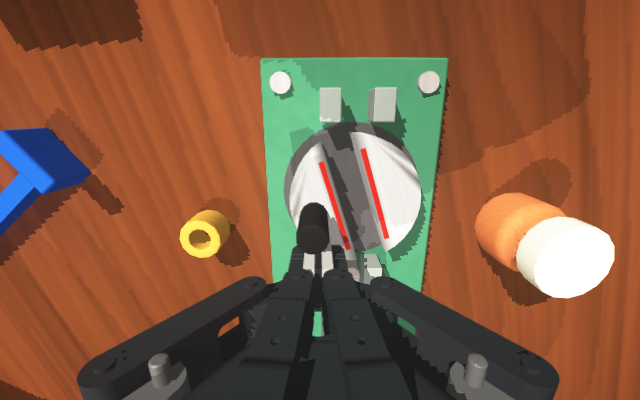

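The disc has come to about 17.5°. The fingers sit behind the post at (313,225), and about 7.5 mm of push remains.

Call:
servo_tool([
  {"tx":0.01,"ty":0.23,"tz":0,"yaw":0,"claw":0},
  {"tx":0.01,"ty":0.22,"tz":0,"yaw":0,"claw":0},
  {"tx":0.01,"ty":0.22,"tz":0,"yaw":0,"claw":0},
  {"tx":0,"ty":0,"tz":0,"yaw":0,"claw":0},
  {"tx":0,"ty":0,"tz":0,"yaw":0,"claw":0},
])

```text
time_s: 4.65
position: [0.5377, 0.0964, 0.0634]
tool_rot: [[0.274, 0.962, 0.001], [0.962, -0.274, 0.0], [0.001, 0.001, -1.0]]
ft_force: [-0.2, -0.7, 0.2]
grip_width: 0.0005
gripper_force: 0.4
```

Run:
```python
from lk import *
im,d,m=snap('w4'); print(env.observe()["ft_force"])
analyse(im,m,roi=(225,60,435,262))
g=mask(im,(60,60,30),(95,255,220))
for a in (0,-1):
    E_=[((np.nonzero(g[y,230:470])[0]+230)[a],y) for y in range(90,250,5)]
    P=plane(m,E_,.012)[:,:2]*1000; v=cv2.fitLine(P.astype(np.float32),cv2.DIST_HUBER,0,.01,.01).ravel(); print("edge",np.degrees(np.arctan2(v[1],v[0])),lk(v[2:]))
```

```text
4.65 tcp [-17.2  21.7] 0.0634
[-1.39480274 -0.31405411 -0.02494968]
line 432 75.17 [575.6 106.7] len 55.5
line 374 75.49 [553.3 116.6] len 48.0
mid [564.4 111.6] angle 75.33
post [ 324  134   34  128 1703] 344.0 197.5 64.44581604003906 [559.3 130.2  70. ]
edge 74.29178 [33.5 54.4]
edge 74.36282 [ 22.2 -53.7]
```

Call:
servo_tool([
  {"tx":0.01,"ty":0.04,"tz":0,"yaw":0,"claw":0},
  {"tx":0,"ty":0,"tz":0,"yaw":0,"claw":0},
  {"tx":0,"ty":0,"tz":0,"yaw":0,"claw":0},
  {"tx":-0.27,"ty":-0.97,"tz":0,"yaw":0,"claw":0},
  {"tx":-0.27,"ty":-0.96,"tz":0,"yaw":0,"claw":0},
  {"tx":0,"ty":0,"tz":2,"yaw":0,"claw":0},
  {"tx":0,"ty":0,"tz":2.7,"yaw":0,"claw":0},
  {"tx":-0.61,"ty":-3.5,"tz":0,"yaw":0,"claw":0},
  {"tx":-0.61,"ty":-3.5,"tz":0,"yaw":0,"claw":0},
  {"tx":-0.61,"ty":-3.5,"tz":0,"yaw":0,"claw":0},
  {"tx":-0.61,"ty":-3.5,"tz":0,"yaw":0,"claw":0},
  {"tx":-0.61,"ty":-3.5,"tz":0,"yaw":0,"claw":0},
  {"tx":-0.61,"ty":-3.5,"tz":0,"yaw":0,"claw":0},
  {"tx":0,"ty":0,"tz":0,"yaw":0,"claw":0},
  {"tx":0,"ty":0,"tz":0,"yaw":0,"claw":0},
])

```text
time_s: 6.2
position: [0.4949, -0.1336, 0.1103]
tool_rot: [[0.276, 0.961, -0.0], [0.961, -0.276, 0.0], [0.0, -0.0, -1.0]]
ft_force: [-0.3, 0.4, 0.0]
grip_width: 0.0
gripper_force: 0.0
```

Run:
```python
from lk import *
im,d,m=snap('w5')
k,c,s=blob(mask(im,(172,140,80),(8,255,255)),(200,60,440,300)); print(c,s)
ys,xs=np.nonzero(k); P=plane(m,np.c_[xs,ys],.042)[:,:2]*1000; L=np.array([lk(p) for p in P]); print("head top-plane ext",np.percentile(L,[1,99],axis=0))
```

```text
6.2 tcp [-250.2    0.7] 0.1103
[319.10981308 164.04517134] [ 291  152   57   24 1284]
head top-plane ext [[-217.7  -19.7]
 [-201.4   18.9]]
```

View pics/w5.png

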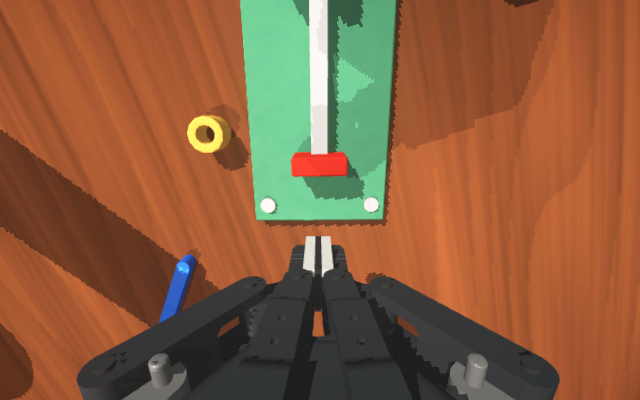

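The red head is at (319,164), in line with the fingertips at (319,237), and its tail face is at lock x ≈ -217. Next I descend behind it and push halfway.

Call:
servo_tool([
  {"tx":0,"ty":0,"tz":-2.5,"yaw":0,"claw":0},
  {"tx":0,"ty":0,"tz":-2.5,"yaw":0,"claw":0},
  {"tx":0,"ty":0,"tz":-1.9,"yaw":0,"claw":0},
  {"tx":0,"ty":0,"tz":0,"yaw":0,"claw":0},
  {"tx":0.27,"ty":0.96,"tz":0,"yaw":0,"claw":0},
  {"tx":0.14,"ty":0.48,"tz":0,"yaw":0,"claw":0},
  {"tx":0.14,"ty":0.48,"tz":0,"yaw":0,"claw":0},
  {"tx":0.14,"ty":0.48,"tz":0,"yaw":0,"claw":0},
  {"tx":0.14,"ty":0.48,"tz":0,"yaw":0,"claw":0},
  {"tx":0.14,"ty":0.48,"tz":0,"yaw":0,"claw":0},
  {"tx":0.14,"ty":0.48,"tz":0,"yaw":0,"claw":0},
  {"tx":0.14,"ty":0.48,"tz":0,"yaw":0,"claw":0},
  {"tx":0.14,"ty":0.48,"tz":0,"yaw":0,"claw":0},
])

```text
time_s: 7.55
position: [0.5094, -0.0844, 0.0413]
tool_rot: [[0.274, 0.962, -0.0], [0.962, -0.274, -0.0], [-0.0, -0.0, -1.0]]
ft_force: [-0.7, -3.4, 1.7]
grip_width: -0.0
gripper_force: 1.5
```

Call:
servo_tool([
  {"tx":0.14,"ty":0.48,"tz":0,"yaw":0,"claw":0},
  {"tx":0.14,"ty":0.48,"tz":0,"yaw":0,"claw":0},
  {"tx":0.14,"ty":0.48,"tz":0,"yaw":0,"claw":0},
  {"tx":0.14,"ty":0.48,"tz":0,"yaw":0,"claw":0},
  {"tx":0.14,"ty":0.48,"tz":0,"yaw":0,"claw":0},
  {"tx":0.14,"ty":0.48,"tz":0,"yaw":0,"claw":0},
])

```text
time_s: 8.15
position: [0.5178, -0.0555, 0.0413]
tool_rot: [[0.274, 0.962, -0.0], [0.962, -0.274, 0.0], [0.0, -0.0, -1.0]]
ft_force: [-1.3, -3.0, 3.0]
grip_width: 0.0004
gripper_force: 1.5
```

Run:
```python
from lk import *
im,d,m=snap('w6'); print(env.observe()["ft_force"])
```

```text
8.15 tcp [-168.8   -0.2] 0.0413
[-0.0531262   0.41209723  0.72554867]
```

View pics/w6.png

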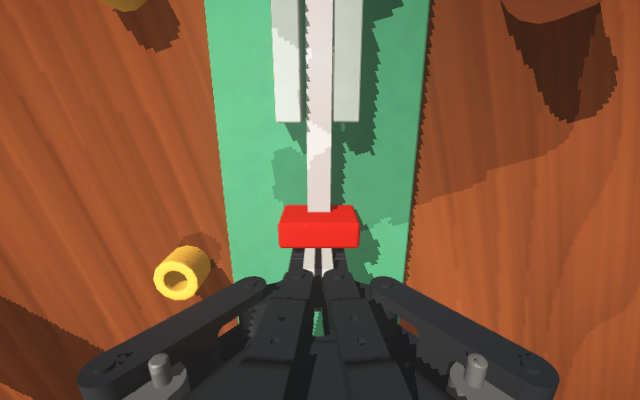

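The bar slides freely (about 3 N). The head is at (318,226) and the guide's rear end at row 120, so I keep going.

Call:
servo_tool([
  {"tx":0.14,"ty":0.48,"tz":0,"yaw":0,"claw":0},
  {"tx":0.14,"ty":0.48,"tz":0,"yaw":0,"claw":0},
  {"tx":0.14,"ty":0.48,"tz":0,"yaw":0,"claw":0},
  {"tx":0.14,"ty":0.48,"tz":0,"yaw":0,"claw":0},
  {"tx":0.14,"ty":0.48,"tz":0,"yaw":0,"claw":0},
  {"tx":0.14,"ty":0.48,"tz":0,"yaw":0,"claw":0},
  {"tx":0.14,"ty":0.48,"tz":0,"yaw":0,"claw":0},
  {"tx":0.14,"ty":0.48,"tz":0,"yaw":0,"claw":0},
])

```text
time_s: 9.0
position: [0.529, -0.017, 0.0413]
tool_rot: [[0.273, 0.962, -0.0], [0.962, -0.273, 0.0], [0.0, -0.0, -1.0]]
ft_force: [-1.2, -1.7, -0.3]
grip_width: 0.0002
gripper_force: 1.0
```

Call:
servo_tool([
  {"tx":0.05,"ty":0.19,"tz":0,"yaw":0,"claw":0},
  {"tx":0.05,"ty":0.19,"tz":0,"yaw":0,"claw":0},
  {"tx":0,"ty":0,"tz":0,"yaw":0,"claw":0},
])

```text
time_s: 9.3
position: [0.5299, -0.0134, 0.0413]
tool_rot: [[0.274, 0.962, -0.0], [0.962, -0.274, 0.0], [0.0, -0.0, -1.0]]
ft_force: [-0.6, -0.5, 0.8]
grip_width: 0.0003
gripper_force: 0.0
```

Run:
```python
from lk import *
im,d,m=snap('w7'); print(env.observe()["ft_force"])
```

```text
9.3 tcp [-125.    -0.5] 0.0413
[-0.02458096  0.37917388  0.62999344]
```

View pics/w7.png

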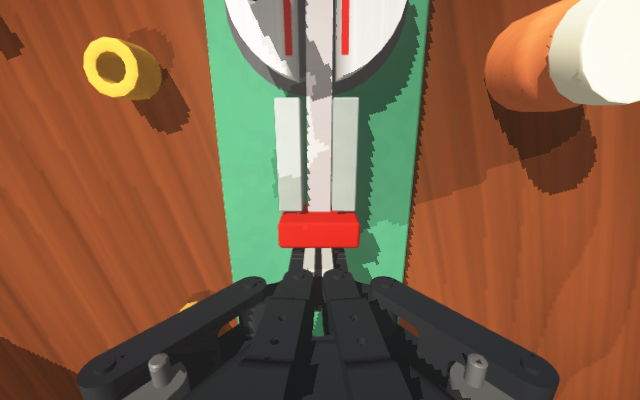

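The bar lies in the slot and the head at (318,230) is a few mm short of the guide. I finish in small steps, watching the force.

Call:
servo_tool([
  {"tx":0.03,"ty":0.1,"tz":0,"yaw":0,"claw":0},
  {"tx":0.03,"ty":0.1,"tz":0,"yaw":0,"claw":0},
])

```text
time_s: 9.55
position: [0.5305, -0.0119, 0.0413]
tool_rot: [[0.274, 0.962, -0.0], [0.962, -0.274, -0.0], [-0.0, -0.0, -1.0]]
ft_force: [-0.6, -1.4, 0.3]
grip_width: 0.0001
gripper_force: 1.0
```

Call:
servo_tool([
  {"tx":0.03,"ty":0.1,"tz":0,"yaw":0,"claw":0},
])

```text
time_s: 9.65
position: [0.5307, -0.0113, 0.0414]
tool_rot: [[0.273, 0.962, -0.0], [0.962, -0.273, -0.001], [-0.001, -0.0, -1.0]]
ft_force: [-3.6, -11.0, 0.6]
grip_width: 0.0001
gripper_force: 5.3
```

Call:
servo_tool([
  {"tx":0.03,"ty":0.1,"tz":0,"yaw":0,"claw":0},
])

```text
time_s: 9.75
position: [0.5308, -0.0112, 0.0413]
tool_rot: [[0.273, 0.962, -0.001], [0.962, -0.273, -0.003], [-0.003, -0.0, -1.0]]
ft_force: [-5.3, -17.7, 1.2]
grip_width: -0.0002
gripper_force: 8.9
```

The head has met the stop: force is rising with no travel, at TCP x ≈ -122.5, as predicted. I back off and verify.

Call:
servo_tool([
  {"tx":0,"ty":0,"tz":0,"yaw":0,"claw":0},
  {"tx":-0.14,"ty":-0.48,"tz":0,"yaw":0,"claw":0},
  {"tx":-0.41,"ty":-1.44,"tz":0,"yaw":0,"claw":0},
  {"tx":-0.54,"ty":-1.92,"tz":0,"yaw":0,"claw":0},
  {"tx":0,"ty":0,"tz":3,"yaw":0,"claw":0},
  {"tx":0,"ty":0,"tz":4,"yaw":0,"claw":0},
  {"tx":0,"ty":0,"tz":4,"yaw":0,"claw":0},
  {"tx":0,"ty":0,"tz":2,"yaw":0,"claw":0},
  {"tx":0,"ty":0,"tz":0,"yaw":0,"claw":0},
  {"tx":0,"ty":0,"tz":0,"yaw":0,"claw":0},
])

```text
time_s: 10.75
position: [0.5198, -0.0484, 0.1709]
tool_rot: [[0.274, 0.962, -0.0], [0.962, -0.274, 0.0], [0.0, -0.0, -1.0]]
ft_force: [-0.3, -0.1, -0.6]
grip_width: -0.0005
gripper_force: 0.0
```

Run:
```python
from lk import *
im,d,m=snap('w8')
k,c,s=blob(mask(im,(172,140,80),(8,255,255)),(270,100,370,240)); print(c,s)
ys,xs=np.nonzero(k); L=np.array([lk(p) for p in plane(m,np.c_[xs,ys],.042)*1000]); print(np.percentile(L,[1,99],axis=0))
```

```text
10.75 tcp [-161.5   -0.3] 0.1709
[318.52932761 134.51072961] [297 127  44  16 699]
[[-111.7  -20.1]
 [ -98.5   18.2]]
```

View pics/w8.png

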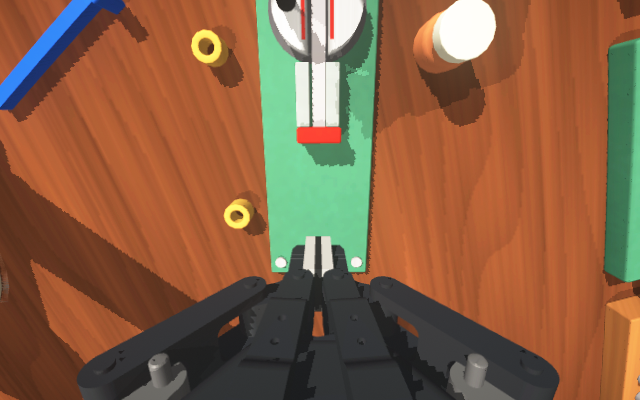

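The head at (318,134) is flush with the guide's rear end: its tail is at x ≈ -112 measured against -112.7 expected. The bar runs through the slot, the loose things haven't moved, and the arm is clear.

```bash
python3 -c "
from rig import env
print(env.close_job())"
```

```text
the job is handed in; nothing more can be done
None
```

The spindle is locked: the bar runs through the disc's slot with its red head home against the guide, nothing else looked moved, and the job was handed in at about 11 s.

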